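# Swap the desiccant behind the spools in a filament dry box

### The job

The desiccant in the open dry box is used up, and the two filament spools stand in its way: lift both out and stand them on the spool rest, put the used cartridge flat in the return tray, and set the fresh one from the drying plate in the seat where the used one was, lying the same way. Then put both spools back on the box's rollers, each where it stood before. Leave the glue stick and the rocket print alone.

Things in the scene. Friction and masses are not known exactly. Their poses are not given: they have to be found in the camera images.
- wide_spool: the wide one of two filament spools standing on edge on the dry box's rollers: grey flanges 120 mm in diameter, orange filament, 52 mm wide over the flanges. Origin: spool centre; y is the axle, level; x and z turn as it rolls, so use only the direction of y. About 340 g. Grip across the flat faces, from above, near the top of the rim.
- slim_spool: the slim one of the two spools: same grey flanges 120 mm in diameter, 30 mm wide over the flanges. Origin: spool centre; y is the axle. About 200 g. Which of the two bays (left or right) it has varies.
- used_cartridge: white slotted desiccant cartridge, 36 (x) x 104 (y) x 26 mm high, with a lifting rib on top 14 mm thick (x), 60 mm long (y), its top 48 mm above the underside. Origin: centre of the underside, z up. About 110 g, loose; lift by the rib. The used one lies in the seat in the dry box, partly under the two spools' rims, its y along the box's y.
- fresh_cartridge: white slotted desiccant cartridge, 36 (x) x 104 (y) x 26 mm high, with a lifting rib on top 14 mm thick (x), 60 mm long (y), its top 48 mm above the underside. Origin: centre of the underside, z up. About 110 g, loose; lift by the rib. The fresh one lies on the drying plate, its y roughly along the plate's y.
- dry_box: open clear dry box, fixed, 190 (x) x 178 (y) mm, walls 3 thick, 60 high. Origin: centre of underside, z up, x to its back. Two fixed 12 mm rollers along y at x -62 and +10, tops 25 up; a spool in the dip between them has its centre at x -26, z 74, axle along y; the bays are near y +46 and -46. Seat behind them: dark outline on flat floor, cartridge origin at x +44, y 0, z 4, its y along box y.
- spool_rest: bench spool rest, fixed, empty at first: dark steel stand 100 (x) x 176 (y) mm, end plates 42 high, two level rails 12 thick along y at x -36 and +36, centres 30 up, from y -82 to +82. Origin: centre of its footprint, z up. A spool in the dip between the rails has its centre at x 0, z 85, axle along y; both fit side by side, at y +42 and -42.
- return_tray: return tray, fixed, empty at the start: shallow open grey tray 84 (x) x 150 (y) mm, rim 13 mm high, walls and floor 3 mm thick. Origin: centre of the underside, z up. The used cartridge belongs here, in the middle, flat on the floor (its underside 3 mm up) with its y along the tray's y.
- drying_plate: drying plate, fixed: low black electric warmer with an aluminium top 84 (x) x 150 (y) mm, top surface 20 mm up, a small control block at its -y end. Origin: centre of the underside, z up. The fresh cartridge lies on it.
- glue_stick: bystander: white glue stick standing upright, 29 mm in diameter, 92 mm high, loose. Origin: centre of the underside. Leave it standing where it is.
- rocket_print: bystander: small orange printed rocket standing on four fins, 50 mm across the fins, 84 mm high, loose and light. Origin: centre of the underside. Leave it standing where it is.
Mind the look-alikes: they are no part of the job. Leave any green look-alike of the slim_spool alone.

How it is judged (in metres and radians):
On the way, in this order (a step that is already met when the one before it is completed fails the run):
1. both spools stand on the spool rest (x of wide_spool in the frame of spool_rest between -0.01 and 0.01 m and y of wide_spool in the frame of spool_rest between -0.07 and 0.07 m and z of wide_spool in the frame of spool_rest between 0.0793 and 0.0913 m and angle between the y axis of each of wide_spool, slim_spool and the y axis of spool_rest, either way round below 0.15 rad and linear speed of each of wide_spool, slim_spool below 0.05 m/s and x of slim_spool in the frame of spool_rest between -0.01 and 0.01 m and y of slim_spool in the frame of spool_rest between -0.07 and 0.07 m and z of slim_spool in the frame of spool_rest between 0.0793 and 0.0913 m), for 0.2 s.
2. the used cartridge lies in the return tray (x of used_cartridge in the frame of return_tray between -0.02 and 0.02 m and y of used_cartridge in the frame of return_tray between -0.02 and 0.02 m and z of used_cartridge in the frame of return_tray between -0.001 and 0.007 m and angle between the y axis of used_cartridge and the y axis of return_tray, either way round below 0.35 rad and angle between used_cartridge's own z axis and vertical below 0.1 rad and linear speed of used_cartridge below 0.03 m/s), for 0.2 s.
3. the fresh cartridge lies in the seat in the dry box (x of fresh_cartridge in the frame of dry_box between 0.034 and 0.054 m and y of fresh_cartridge in the frame of dry_box between -0.012 and 0.012 m and z of fresh_cartridge in the frame of dry_box between 0 and 0.008 m and angle between the y axis of fresh_cartridge and the y axis of dry_box, either way round below 0.15 rad and angle between fresh_cartridge's own z axis and vertical below 0.1 rad and linear speed of fresh_cartridge below 0.03 m/s), for 0.2 s.
At the end, for the whole second after the job is handed in: Each spool upright on the rollers within 12 mm of its start, axle within 0.15 rad of the box's y; fresh cartridge flat in the seat (10 mm in x, 12 mm in y, 0.15 rad); used one flat in the return tray (20 mm of its middle each way, 0.35 rad); all released and at rest (all of step 2 and all of step 3 and distance of each of wide_spool, slim_spool from where it was at the start of the episode below 0.012 m and angle between the y axis of each of wide_spool, slim_spool and the y axis of dry_box, either way round below 0.15 rad and linear speed of each of wide_spool, slim_spool below 0.03 m/s and angular speed of each of wide_spool, slim_spool below 0.3 rad/s); the robot touches nothing.
It fails at once if the glue stick is pushed more than 40 mm or knocked over (distance of glue_stick from where it was at the start of the episode above 0.04 m or angle between glue_stick's own z axis and vertical above 0.6 rad).
It fails at once if the rocket print is pushed more than 40 mm or knocked over (distance of rocket_print from where it was at the start of the episode above 0.04 m or angle between rocket_print's own z axis and vertical above 0.6 rad).
It also fails if it takes over 134 s, if anything falls off the work surface, if the arm or the gripper's body presses on something with over 40 N, if the wrist force passes 120 N, or if a joint passes its speed limit or range.

### The arm

A 6-joint arm with a two-finger parallel gripper is mounted at the origin on the work surface. World frame = base frame: x ahead of the robot, y to its left, z up, the work surface at z = 0. Lengths are in m, angles in degrees, forces in N, time in s.
With the tool pointing down it reaches from about 0.4 to 0.825 m from the base axis. Payload 7 kg.
Tool frame: the origin (TCP) lies at the very end of the fingers, on their centre line; the grasp point (between the pads) lies 19 mm behind it (ctrl.grip_point_offset is the distance from the TCP to the grasp point, in m); x points along the fingers, z is the direction in which the jaws open and shut, and the axes are right-handed (so a half turn about x gives the same grasp; the last joint's range is limited). The gripper opens to 88 mm and grips with 3 to 60 N. Pads are 19 mm wide; open, the fingers measure 130 mm over their backs; the gripper's body (78 mm by 193 mm) begins 47 mm behind the grasp point.
Start: joints at [82.569, 20.546, 0.682, 0, -70.136, -16.507], TCP at [0.274, 0.617, 0.196] pointing down, gripper open.
Joint ranges: [-176.03, 176.03], [-82.01, 121.73], [-58.28, 71.71], [-173.87, 95.51], [-174.79, -0.11], [-173.66, 173.66]. Speed limits (degrees/s): [136.94, 136.94, 172.46, 180, 180, 180].

### API

Orientations are given as [roll, pitch, yaw] about the fixed x, y, z axes, in that order (R = Rz(yaw) Ry(pitch) Rx(roll)).
In Python, from plant import get_obs, snapshot, calibration, close_job, ctrl gives the robot as it stands.
- The arm moves only by the tool move_arm, never from a script. Its argument "commands" is a list that holds one entry, the list of rows, each a list of 4 numbers: the shift along the tool's x, y, z in cm, then the turn about the tool's x in rad. In form: [[[dx, dy, dz, spin], ...]]. A call has 1 to 8 rows; each row shifts and turns the commanded pose from where the row before left it, along the tool's axes as they then stand; what a row does not reach is not made up. A row lasts 1/10 s, in which the tool goes at most 50 mm and 8.59 degrees, less where a joint would pass 70% of its speed; a pose out of reach is approached as far as the arm can. A call with a gripper value outside its range is refused whole. "jaw" is the finger opening in cm, from 0 to 8.76, set as the call begins (left out, the last holds). The fingers move at their own pace and stop on an object; the grip force is fixed at half the most. Time passes only in rows, so rows that do not move let the fingers close. It gives the time, the measured TCP pose, the force and the opening at its end, in the units of the state.
- get_obs(): the state, without advancing time (a new reading comes with each control period).
- snapshot(name): name is "side" or "top"; returns (picture, depth): 384x512x3 uint8, red, green, blue; 384x512 float32, m along the optical axis (not along the pixel's ray), 0 where there is no reading.
- calibration(name): a dict with "mtx" (3x3 intrinsics, pixels), "k1" (the pictures are not rectified: a ray, as slopes to the right and down, at radius r is drawn at 1 + k1 r^2 times it, then the intrinsics apply), "T" (4x4, takes a point from camera to world coordinates). Camera axes: x right, y up, looking along -z (the intrinsics and any distortion apply to the point x, -y, -z); pixel columns grow to the right and rows downward; lengths in m; the calibration is good to about 2 mm. A picture is of the moment at which its call begins. calibration takes no time and is no camera call.
- close_job(): hands the job in, once; it reports no verdict.
The state is a dict: "clock": time; "joint_pos": joint angles; "qvel": joint speeds; "tau": joint torques, N m; "tool_pos": TCP position; "orientation": TCP orientation; "force": force on the tool from outside, world axes, zero at the start; "moment": the same for the moment, N m; "opening": finger opening in m.
Only numpy, scipy, OpenCV 4.12 (cv2) and the standard library are available. Lean on these libraries where they do the work, as an engineer would, in place of code of your own. Each camera call takes 0.05 s, during which the arm holds its last target. There are 200 camera calls.

## Working session

There is one attempt and no reset: what is moved stays moved. The work goes in short steps, Python scripts to look and compute and a tool call to move; the robot and the scene stay as the last step left them, time stands still between calls to the robot, and variables do not carry over. Pictures are saved under pics/ and viewed, about 12 in all and at most 16, crops included, and the job is handed in when it is done.

Besides the shell and the picture viewer there is one more tool, called after "Emit:" in YAML: its name, and indented under it one key for each argument. move_arm: Moves the arm, as the interface text tells. Its arguments: {"type":"object","properties":{"commands":{"type":"array"},"jaw":{"type":"number"}},"required":["commands"]}

```bash
ls; mkdir -p pics; python3 - <<'E'
from plant import *
import cv2,numpy as np
o=get_obs();print(o)
for n in("top","side"):
    p,d=snapshot(n);cv2.imwrite(f"pics/{n}0.png",p[:,:,::-1]);np.savez(f"pics/{n}0.npz",p=p,d=d)
    print(n,calibration(n))
E
```

```text
pics
{'clock': 0.0, 'joint_pos': array([ 8.25697883e+01,  2.05921079e+01,  6.33449812e-01, -2.08321790e-02,
       -7.01366151e+01, -1.65075444e+01]), 'qvel': array([ 0.16346135, -0.02692554,  0.00065621, -0.06020659, -0.02549207,
        0.07295207]), 'tau': array([-6.58156641e-04, -5.82721889e+01,  2.93062556e+01,  6.99729234e+00,
        6.75067960e-03, -1.48849299e-04]), 'tool_pos': array([0.27367383, 0.61642803, 0.19511045]), 'orientation': array([   4.89371214,   89.90273428, -109.05113862]), 'force': array([-0.45131721, -0.21840635, -0.18328138]), 'moment': array([-0.0711469 ,  0.00278536,  0.06316397]), 'opening': 0.08756311698488879}
top {'mtx': array([[400.96383755,   0.        , 250.36382016],
       [  0.        , 400.96383755, 190.78426123],
       [  0.        ,   0.        ,   1.        ]]), 'k1': 0.02393322513830057, 'T': array([[-0.00472282,  0.98859352, -0.15053421,  0.32565399],
       [-0.99998437, -0.00421848,  0.00366947,  0.06313955],
       [ 0.00299259,  0.15054919,  0.98859799,  1.18711337],
       [ 0.        ,  0.        ,  0.        ,  1.        ]])}
side {'mtx': array([[366.31433175,   0.        , 251.26043762],
       [  0.        , 366.31433175, 198.00639413],
       [  0.        ,   0.        ,   1.        ]]), 'k1': -0.09281400608663325, 'T': array([[ 0.82836119,  0.32557951, -0.45586809,  0.05930243],
       [-0.56016509,  0.48973055, -0.66811605, -0.61536079],
       [ 0.00572763,  0.8088028 ,  0.58805206,  0.70283823],
       [ 0.        ,  0.        ,  0.        ,  1.        ]])}
```

View pics/top0.png

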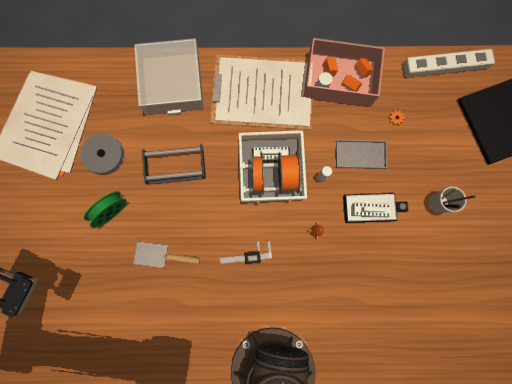

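View pics/side0.png

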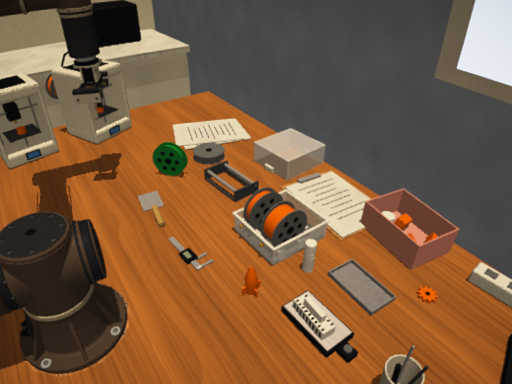

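Top view: the slim spool (258,172) and wide spool (289,172) are in the box (272,167). The rest is at (174,164), the tray at (361,154), and the drying plate with the fresh cartridge at (371,208). The glue stick is at (325,174) and the rocket at (317,231). Possible mix-ups: the green spool (105,210), the grey spool lying flat (102,154) and the clear box (168,75). I choose the two orange spools in the box and check them in a crop.

```bash
cat > h.py <<'E'
import numpy as np,cv2
from plant import *
def rays(n,uv):
    c=calibration(n);q=cv2.undistortPoints(np.asarray(uv,float).reshape(-1,1,2),c["mtx"],np.array([c["k1"],0,0,0.]))[:,0]
    return np.c_[q[:,0],-q[:,1],-np.ones(len(q))]@c["T"][:3,:3].T,c["T"][:3,3]
def cloud(n,d):
    v,u=np.mgrid[:384,:512];r,o=rays(n,np.c_[u.ravel(),v.ravel()])
    P=o+r*d.reshape(-1,1);P[d.ravel()==0]=np.nan
    return P.reshape(384,512,3)
def onplane(n,uv,z):
    r,o=rays(n,uv);return o+r*((z-o[2])/r[:,2])[:,None]
def rect(xy):
    (cx,cy),(w,h),a=cv2.minAreaRect((np.asarray(xy)*1000).astype(np.float32))
    if w<h: w,h,a=h,w,a+90
    a=(a-90+90)%180-90   # angle of long axis from +y
    return np.round([cx,cy,w,h,a],1)
def roi(P,u0,u1,v0,v1,z0,z1,m=None):
    k=np.zeros(P.shape[:2],bool);k[v0:v1,u0:u1]=1
    k&=(P[...,2]>z0)&(P[...,2]<z1)
    if m is not None:k&=m
    return k
E
python3 - <<'E'
from h import *
f=np.load("pics/top0.npz");p,d=f["p"],f["d"];P=cloud("top",d)
print("table z",np.nanmedian(P[270:300,300:400,2]))
def big(k):
    n,l,s,_=cv2.connectedComponentsWithStats(k.astype(np.uint8));return l==1+np.argmax(s[1:,4])
for nm,a in dict(box=(232,312,122,212,.05,.07),wide=(273,302,140,205,.075,.16),slim=(245,271,140,205,.075,.16),
  rest=(138,210,138,190,.02,.06),tray=(330,392,135,172,.006,.03),plate=(340,398,188,226,.012,.028),
  fcart=(340,398,188,226,.036,.06),frib=(340,398,188,226,.058,.09),used=(240,305,130,160,.015,.05),urib=(240,305,130,160,.04,.06),
  glue=(312,335,162,185,.05,.12),rocket=(305,328,220,242,.02,.1)).items():
    k=big(roi(P,*a));Q=P[k];hz=np.nanpercentile(Q[:,2],[5,50,95])
    print(nm,k.sum(),rect(Q[:,:2]),np.round(hz*1000))
np.save("pics/c.npy",P)
a=cv2.resize(p[120:230,230:420,::-1],None,fx=4,fy=4,interpolation=cv2.INTER_CUBIC);cv2.imwrite("pics/crop0.png",a)
E
```

```text
table z 0.00022411476204831082
box 779 [570.3  -4.2 205.6 187.1 -88.1] [54. 61. 65.]
wide 755 [546.5 -48.8 115.7  52.8 -87.8] [ 86. 117. 129.]
slim 413 [543.4  39.5 115.6  29.7 -89.1] [ 88. 118. 131.]
rest 656 [585.9 284.9 176.3  99.3   5.4] [28. 35. 43.]
tray 257 [ 617.4 -274.   152.    88.5   -3.2] [ 6. 11. 16.]
plate 959 [ 454.9 -294.8  156.    83.7    1.8] [15. 19. 24.]
fcart 360 [ 445.2 -287.7  104.1   36.3   -2.4] [41. 46. 51.]
frib 116 [ 445.  -287.    56.9   14.4   -0.8] [61. 67. 70.]
used 274 [616.4  -3.3 102.1  37.6   1.8] [24. 30. 47.]
urib 142 [665.5  -1.3 178.2  31.6  -5.8] [42. 52. 60.]
glue 116 [ 548.3 -152.7   27.2   26.4  -88.1] [55. 91. 95.]
rocket 113 [ 387.4 -133.2   33.    32.3   43.9] [25. 61. 81.]
```

View pics/crop0.png

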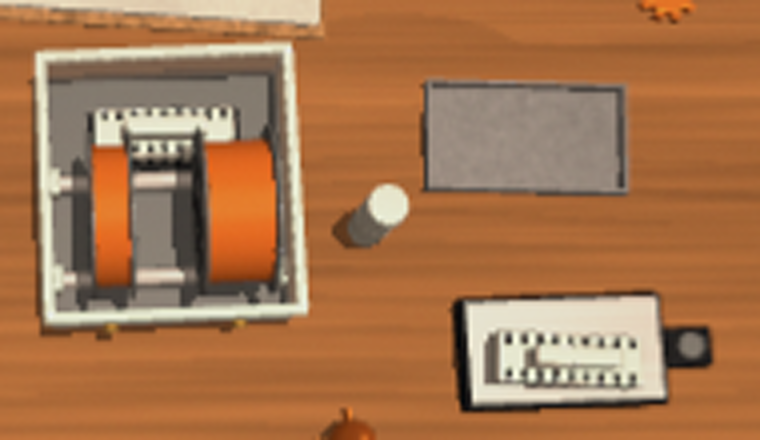

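The crop confirms the two orange spools: slim at left, wide at right. The used cartridge is behind them with its rib mostly visible, and the fresh cartridge is on the plate. Measured sizes match the given ones, with spool widths of 52.8 and 29.7 mm. Next I turn the jaws along the box y and go above the slim spool.

Emit:
move_arm:
  commands:
    - [[0, 0, 0, -0.1125], [0, 0, 0, -0.1125], [0, 0, 0, -0.1125], [0, 0, 0, -0.1125], [0, 1.67, 3.9, 0], [0, 1.67, 3.9, 0], [0, 1.67, 3.9, 0], [0, 1.67, 3.9, 0]]

```text
clock: 0.9
tool_pos: [0.3459, 0.4614, 0.1956]
orientation: [-26.8, 90.0, -114.9]
force: [-0.4, -0.2, 0.2]
opening: 0.0875
```

```bash
cat > go.py <<'E'
import sys
from h import *
from scipy.spatial.transform import Rotation as Rn
# args: x y z (mm) [jaw azimuth deg]  -> spin first, then shift (cm)
a=[float(v) for v in sys.argv[1:]];o=get_obs()
R=Rn.from_euler('xyz',o["orientation"],degrees=True).as_matrix()
az=np.degrees(np.arctan2(R[1,2],R[0,2]));s=0
t=np.array(a[:3])-o["tool_pos"]*1000
if len(a)>3:
    dd=(a[3]-az+180)%360-180;s=-np.radians(dd);R=R@Rn.from_euler('x',s).as_matrix()
print("t",round(o["clock"],2),"tcp",np.round(o["tool_pos"]*1000,1),"az",round(az,1),"tiltx",np.round(R[:2,0],3),"F",np.round(o["force"],1),"open",round(o["opening"]*100,2),"j",np.round(o["joint_pos"]))
print("spin",round(s,3),"shift cm",np.round(R.T@t/10,2))
E
python3 go.py 543.4 39.5 195 -88.1
```

```text
t 0.9 tcp [345.9 461.4 195.6] az -88.1 tiltx [-0.    -0.001] F [-0.4 -0.2  0.2] open 8.75 j [ 73.  11. -12.  -0. -67.  19.]
spin -0.001 shift cm [ 0.09 18.34 42.82]
```

Emit:
move_arm:
  commands:
    - [[0, 1.67, 3.9, 0], [0, 1.67, 3.9, 0], [0, 1.67, 3.9, 0], [0, 1.67, 3.9, 0], [0, 1.67, 3.9, 0], [0, 1.67, 3.9, 0], [0, 1.67, 3.9, 0], [0, 1.67, 3.9, 0]]
  jaw: 6.4

```text
clock: 1.7
tool_pos: [0.4895, 0.1539, 0.196]
orientation: [-158.0, 90.0, 113.8]
force: [-0.3, 0.7, 0.1]
opening: 0.064
```

Emit:
move_arm:
  commands:
    - [[0, 1.67, 3.9, 0], [0, 1.67, 3.9, 0], [0, 1.67, 3.9, 0], [0, 0, 0, 0], [0, 0, 0, 0]]

```text
clock: 2.2
tool_pos: [0.543, 0.0391, 0.1955]
orientation: [-79.8, 89.9, -168.1]
force: [0.3, 0.5, 0.2]
opening: 0.0641
```

```bash
python3 go.py 543.4 39.5 104 -88.1
```

```text
t 2.2 tcp [543.   39.1 195.5] az -88.3 tiltx [-0.001 -0.   ] F [0.3 0.5 0.2] open 6.41 j [ 25.   8. -16.  -0. -66.  67.]
spin -0.004 shift cm [ 9.15  0.05 -0.04]
```

Emit:
move_arm:
  commands:
    - [[2.5, 0, 0, 0], [2.5, 0, 0, 0], [2.5, 0, 0, 0], [1.6, 0, 0, 0], [0, 0, 0, 0]]

```text
clock: 2.7
tool_pos: [0.541, 0.0408, 0.1028]
orientation: [-75.3, 89.7, -163.4]
force: [-0.0, 0.4, -0.2]
opening: 0.0642
```

Emit:
move_arm:
  commands:
    - [[0, 0, 0, 0], [0, 0, 0, 0], [0, 0, 0, 0], [0, 0, 0, 0], [0, 0, 0, 0], [0, 0, 0, 0]]
  jaw: 0

```text
clock: 3.3
tool_pos: [0.5432, 0.0403, 0.1053]
orientation: [111.1, 90.0, 22.9]
force: [0.9, -0.4, -0.1]
opening: 0.0215
```

```bash
python3 go.py 581.9 326.7 230 -84.6
```

```text
t 3.3 tcp [543.2  40.3 105.3] az -88.2 tiltx [0. 0.] F [ 0.9 -0.4 -0.1] open 2.15 j [ 25.  13. -23.   0. -54.  67.]
spin -0.062 shift cm [-12.46   6.55 -28.15]
```

The opening of 2.15 cm is less than the 30 mm spool width, so I look before lifting.

```bash
python3 - <<'E'
from h import *
p,d=snapshot("side");a=cv2.resize(p[150:290,190:370,::-1],None,fx=4,fy=4,interpolation=cv2.INTER_CUBIC);cv2.imwrite("pics/s1.png",a)
print(get_obs()["opening"])
E
```

```text
0.01759140328711076
```

View pics/s1.png

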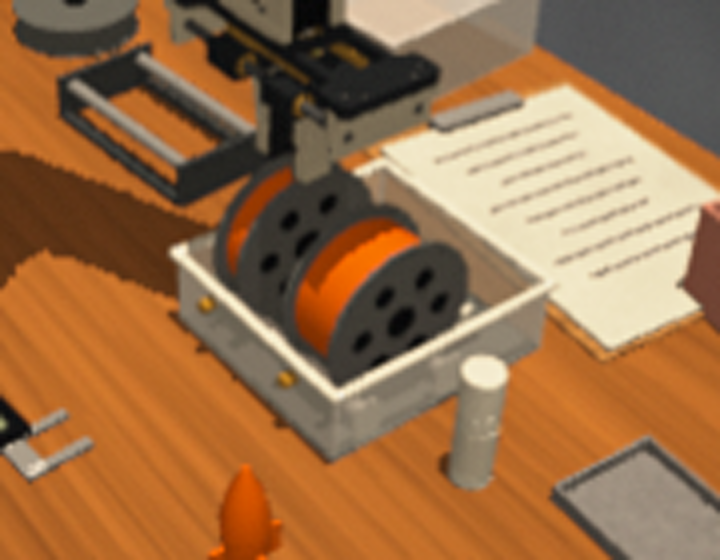

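```bash
python3 - <<'E'
from h import *
p,d=snapshot("side");P=cloud("side",d);print(get_obs()["opening"],get_obs()["tool_pos"],get_obs()["force"])
# finger and flange points in crop coords
for u,v in [(315,150),(320,172),(275,110),(280,150),(270,185),(240,200),(330,200),(360,190),(345,330),(430,270)]:
    print((u,v),np.round(P[150+v//4,190+u//4]*1000), p[150+v//4,190+u//4])
t,dd=snapshot("top");T=cloud("top",dd)
for nm,a in dict(slim=(240,271,140,205,.075,.125)).items():
    k=roi(T,*a);print(rect(T[k][:,:2]))
cv2.imwrite("pics/t1.png",cv2.resize(t[110:230,220:340,::-1],None,fx=5,fy=5,interpolation=cv2.INTER_CUBIC))
E
```

```text
0.013553937056266086 [0.54311707 0.04022836 0.10516267] [ 0.84390172  0.53033991 -0.28844953]
(315, 150) [540.  13. 164.] [117 103  80]
(320, 172) [548.  13. 142.] [89 80 64]
(275, 110) [505.   9. 210.] [23 21 21]
(280, 150) [542.  50. 143.] [14 13 12]
(270, 185) [528.  44. 121.] [150  54   0]
(240, 200) [506.  45. 117.] [73 52 43]
(330, 200) [564.  23. 106.] [8 9 9]
(360, 190) [592.  23. 105.] [62 59 52]
(345, 330) [503. -76.  92.] [63 59 52]
(430, 270) [570. -76. 110.] [36 34 31]
[507.   38.2  43.7  28.  -88.7]
```

View pics/t1.png

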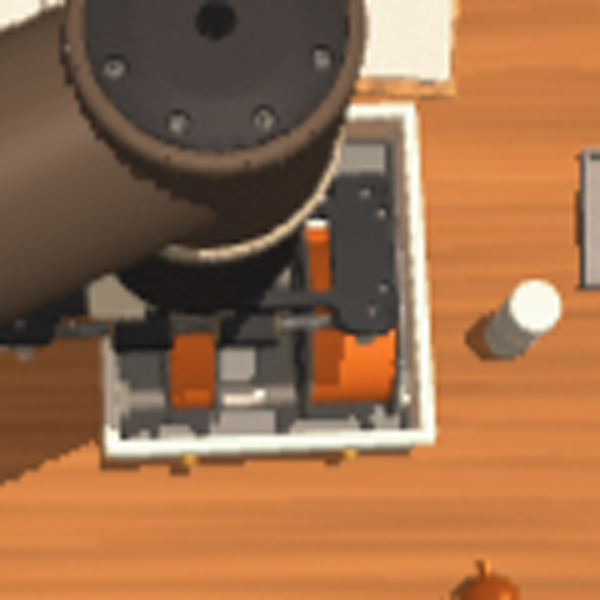

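```bash
python3 - <<'E'
from h import *
p,d=snapshot("side");P=cloud("side",d);print(get_obs()["opening"],get_obs()["tool_pos"])
for u in (266,268,270):
  for v in range(180,206,2): print((u,v),np.round(P[v,u]*1000),p[v,u])
# project predicted finger corner
c=calibration("side");X=np.array([[.543,.013,.105],[.543,.013,.140]]);
q=(X-c["T"][:3,3])@c["T"][:3,:3];s=np.c_[q[:,0]/-q[:,2],-q[:,1]/-q[:,2]]
r=(s**2).sum(1,keepdims=True);s=s*(1+c["k1"]*r);print(s@c["mtx"][:2,:2].T+c["mtx"][:2,2])
E
```

```text
0.005540447410137827 [0.54308436 0.04022013 0.10504767]
(266, 180) [534.  13. 188.] [118 105  81]
(266, 182) [533.  12. 183.] [121 108  84]
(266, 184) [535.  14. 175.] [117 104  81]
(266, 186) [536.  16. 167.] [116 104  81]
(266, 188) [537.  16. 161.] [118 105  81]
(266, 190) [537.  16. 154.] [118 106  81]
(266, 192) [538.  17. 147.] [119 107  82]
(266, 194) [539.  19. 139.] [71 64 54]
(266, 196) [541.  20. 131.] [56 53 46]
(266, 198) [542.  22. 123.] [56 51 46]
(266, 200) [543.  22. 116.] [57 53 47]
(266, 202) [543.  22. 109.] [56 53 46]
(266, 204) [542.  21. 103.] [58 55 47]
(268, 180) [513. -23. 215.] [85 75 61]
(268, 182) [540.  13. 180.] [116 102  80]
(268, 184) [542.  16. 171.] [116 103  80]
(268, 186) [542.  15. 165.] [119 106  82]
(268, 188) [543.  16. 158.] [117 104  80]
(268, 190) [541.  13. 154.] [121 108  84]
(268, 192) [544.  17. 145.] [115 102  79]
(268, 194) [549.  22. 133.] [59 54 47]
(268, 196) [551.  26. 123.] [57 54 47]
(268, 198) [549.  22. 120.] [58 54 48]
(268, 200) [549.  22. 113.] [56 52 47]
(268, 202) [550.  23. 105.] [57 53 47]
(268, 204) [550.  22.  99.] [57 53 47]
(270, 180) [512. -32. 221.] [45 43 38]
(270, 182) [547.  14. 177.] [100  89  69]
(270, 184) [547.  13. 171.] [116 103  80]
(270, 186) [550.  16. 162.] [119 103  78]
(270, 188) [551.  17. 155.] [116 103  79]
(270, 190) [552.  19. 147.] [112  99  78]
(270, 192) [551.  17. 142.] [87 78 63]
(270, 194) [555.  21. 132.] [55 51 45]
(270, 196) [556.  22. 124.] [58 53 46]
(270, 198) [557.  23. 116.] [53 51 44]
(270, 200) [557.  23. 109.] [30 28 26]
(270, 202) [557.  23. 102.] [19 16 15]
(270, 204) [557.  22.  96.] [54 51 46]
[[267.97412026 204.77206979]
 [268.40407257 194.24170929]]
```

```bash
python3 - <<'E'
from h import *
for n in("side","top"):
    f=np.load(f"pics/{n}0.npz");P=cloud(n,f["d"]);m=(np.hypot(P[...,0]-.274,P[...,1]-.617)<.09)&(P[...,2]>.1)&(P[...,2]<.45)
    Q=P[m];print(n,m.sum(),np.round(np.nanpercentile(Q[:,2]*1000,[0,1,5,10,50])) if len(Q) else "")
    if n=="side":
        v,u=np.where(m);k=np.argsort(-v)[:25];print([(u[i],v[i],*np.round(P[v[i],u[i]]*1000).astype(int),*f["p"][v[i],u[i]]) for i in k[::3]])
E
```

```text
side 1367 [226. 232. 246. 275. 364.]
[(np.int64(97), np.int64(118), np.int64(258), np.int64(560), np.int64(230), np.uint8(85), np.uint8(76), np.uint8(59)), (np.int64(93), np.int64(118), np.int64(246), np.int64(566), np.int64(231), np.uint8(107), np.uint8(94), np.uint8(73)), (np.int64(95), np.int64(117), np.int64(252), np.int64(561), np.int64(234), np.uint8(114), np.uint8(101), np.uint8(78)), (np.int64(98), np.int64(117), np.int64(263), np.int64(569), np.int64(229), np.uint8(62), np.uint8(55), np.uint8(44)), (np.int64(91), np.int64(117), np.int64(241), np.int64(566), np.int64(235), np.uint8(117), np.uint8(104), np.uint8(79)), (np.int64(95), np.int64(116), np.int64(253), np.int64(561), np.int64(238), np.uint8(113), np.uint8(100), np.uint8(77)), (np.int64(94), np.int64(116), np.int64(250), np.int64(563), np.int64(238), np.uint8(113), np.uint8(100), np.uint8(77)), (np.int64(93), np.int64(116), np.int64(247), np.int64(562), np.int64(239), np.uint8(113), np.uint8(101), np.uint8(78)), (np.int64(96), np.int64(115), np.int64(257), np.int64(559), np.int64(241), np.uint8(113), np.uint8(100), np.uint8(77))]
top 751 [290. 296. 305. 309. 333.]
```

The side depth shows the fingertips about 35 mm above the reported TCP, both at the start (230 vs 195) and now (~141 vs 105). The jaws closed over empty air above the rim. I take this as a fixed tool offset: real tip z = reported + 35 mm. I reopen and go 35 mm lower.

Emit:
move_arm:
  commands:
    - [[0, 0, 0, 0], [0, 0, 0, 0], [0, 0, 0, 0], [0, 0, 0, 0], [0, 0, 0, 0], [0, 0, 0, 0], [0, 0, 0, 0], [0, 0, 0, 0]]
  jaw: 6.4

```text
clock: 4.3
tool_pos: [0.5431, 0.0403, 0.1051]
orientation: [151.7, 90.0, 63.6]
force: [-0.3, -0.3, 0.6]
opening: 0.0616
```

```bash
python3 - <<'E'
from h import *
print(ctrl.grip_point_offset,[a for a in dir(ctrl) if a[0]!='_'])
E
python3 go.py 543.4 39.5 70 -88.1
```

```text
0.0188 ['PlanningError', 'grip_point_offset']
t 4.3 tcp [543.1  40.3 105.1] az -88.2 tiltx [0. 0.] F [-0.3 -0.3  0.6] open 6.16 j [ 25.  13. -23.  -0. -54.  67.]
spin -0.001 shift cm [3.51 0.03 0.08]
```

Emit:
move_arm:
  commands:
    - [[1.2, 0, 0.08, 0], [1.2, 0, 0, 0], [1.1, 0, 0, 0], [0, 0, 0, 0]]

```text
clock: 4.7
tool_pos: [0.5415, 0.0389, 0.0676]
orientation: [-72.6, 89.8, -160.8]
force: [-0.7, 0.1, -0.7]
opening: 0.0643
```

Emit:
move_arm:
  commands:
    - [[0, 0, 0, 0], [0, 0, 0, 0], [0, 0, 0, 0], [0, 0, 0, 0], [0, 0, 0, 0], [0, 0, 0, 0], [0, 0, 0, 0]]
  jaw: 0

```text
clock: 5.4
tool_pos: [0.5433, 0.0396, 0.0703]
orientation: [112.5, 90.0, 24.3]
force: [-0.6, -0.3, 1.3]
opening: 0.0297
```

```bash
python3 go.py 581.9 326.7 190 -84.6
```

```text
t 5.4 tcp [543.3  39.6  70.3] az -88.1 tiltx [0. 0.] F [-0.6 -0.3  1.3] open 2.97 j [ 25.  15. -25.   0. -50.  67.]
spin -0.062 shift cm [-11.96   6.55 -28.22]
```

Emit:
move_arm:
  commands:
    - [[-2, 0, 0, 0], [-3, 0, 0, 0], [-3, 0, 0, 0], [-3, 0, 0, 0], [-1, 0, 0, -0.062], [0, 0.3, -1.0, 0], [0, 0.7, -3.1, 0], [0, 0.85, -3.6, 0]]

```text
clock: 6.2
tool_pos: [0.5536, 0.1182, 0.1891]
orientation: [-82.9, 89.9, -167.7]
force: [0.9, -0.2, -1.9]
opening: 0.0299
```

Emit:
move_arm:
  commands:
    - [[0, 0.85, -3.6, 0], [0, 0.85, -3.6, 0], [0, 0.85, -3.6, 0], [0, 0.85, -3.6, 0], [0, 0.85, -3.6, 0], [0, 0.7, -1.9, 0], [0, 0.1, -0.7, 0], [0, 0, 0, 0]]

```text
clock: 7.0
tool_pos: [0.5843, 0.3285, 0.1881]
orientation: [-58.1, 89.8, -142.7]
force: [-0.3, -1.0, -2.3]
opening: 0.0299
```

```bash
python3 go.py 581.9 326.7 83 -84.6
```

```text
t 7.0 tcp [584.3 328.5 188.1] az -84.6 tiltx [-0.002 -0.002] F [-0.3 -1.  -2.3] open 2.99 j [ 46.  20.  -0.  -0. -69.  49.]
spin 0.0 shift cm [10.51 -0.23  0.14]
```

Emit:
move_arm:
  commands:
    - [[3, -0.2, 0.14, 0], [3, 0, 0, 0], [2.5, 0, 0, 0], [1.5, 0, 0, 0], [0.5, 0, 0, 0], [0, 0, 0, 0], [0, 0, 0, 0]]

```text
clock: 7.7
tool_pos: [0.5841, 0.3264, 0.0864]
orientation: [118.0, 89.9, 33.4]
force: [0.3, -0.8, -1.0]
opening: 0.03
```

```bash
python3 go.py 581.9 326.7 82 -84.6
```

```text
t 7.7 tcp [584.1 326.4  86.4] az -84.6 tiltx [0.002 0.001] F [ 0.3 -0.8 -1. ] open 3.0 j [ 46.  25.  -8.   0. -57.  50.]
spin -0.0 shift cm [ 0.44 -0.22 -0.05]
```

Emit:
move_arm:
  commands:
    - [[0, -0.2, 0, 0], [0.2, 0, 0, 0], [0.2, 0, 0, 0], [0, 0, 0, 0]]

```text
clock: 8.1
tool_pos: [0.5817, 0.3263, 0.0821]
orientation: [115.3, 89.9, 30.8]
force: [-2.6, 1.0, 4.7]
opening: 0.0297
```

```bash
python3 go.py 581.9 326.7 82 -84.6
```

```text
t 8.1 tcp [581.7 326.3  82.1] az -84.6 tiltx [0.001 0.001] F [-2.6  1.   4.7] open 2.97 j [ 46.  25.  -9.   0. -57.  49.]
spin 0.0 shift cm [ 0.01  0.03 -0.04]
```

Emit:
move_arm:
  commands:
    - [[0, 0, 0, 0], [0, 0, 0, 0], [0, 0, 0, 0], [0, 0, 0, 0], [0, 0, 0, 0], [-2, 0, 0, 0], [-3, 0, 0, 0], [-3, 0, 0, 0]]
  jaw: 6.2

```text
clock: 8.9
tool_pos: [0.5811, 0.3256, 0.1615]
orientation: [-47.3, 89.9, -131.9]
force: [0.9, 1.0, 0.1]
opening: 0.0617
```

Emit:
move_arm:
  commands:
    - [[-2, 0, 0, 0.058], [0, -0.49, 3.73, 0], [0, -0.49, 3.73, 0], [0, -0.49, 3.73, 0], [0, -0.49, 3.73, 0], [0, -0.49, 3.73, 0], [0, -0.49, 3.73, 0], [0, -0.49, 3.73, 0]]
  jaw: 7.4

```text
clock: 9.7
tool_pos: [0.5562, 0.0623, 0.1813]
orientation: [108.7, 90.0, 20.8]
force: [0.1, 0.1, -0.3]
opening: 0.0741
```

Emit:
move_arm:
  commands:
    - [[0, -0.49, 3.73, 0], [0, -0.49, 3.73, 0], [0, -0.49, 3.73, 0], [0, 0, 0, 0], [0, 0, 0, 0]]

```text
clock: 10.2
tool_pos: [0.5458, -0.0494, 0.1812]
orientation: [111.0, 90.0, 22.9]
force: [0.5, 0.3, -0.2]
opening: 0.0737
```

```bash
python3 go.py 546.5 -48.8 70 -87.9; python3 - <<'E'
from h import *
t,d=snapshot("top");P=cloud("top",d)
k=roi(P,130,215,130,200,.11,.16);print("slim on rest",k.sum(),rect(P[k][:,:2]),np.nanpercentile(P[k][:,2],98))
E
```

```text
t 10.2 tcp [545.8 -49.4 181.2] az -88.0 tiltx [0. 0.] F [ 0.5  0.3 -0.2] open 7.37 j [ 15.   9. -17.  -0. -64.  77.]
spin -0.002 shift cm [11.12  0.07 -0.06]
slim on rest 335 [581.  326.4 104.2  30.5 -82.6] 0.14441888191587143
```

Emit:
move_arm:
  commands:
    - [[3, 0.07, -0.06, 0], [3, 0, 0, 0], [2.5, 0, 0, 0], [1.6, 0, 0, 0], [1.0, 0, 0, 0], [0, 0, 0, 0]]

```text
clock: 10.85
tool_pos: [0.5459, -0.0473, 0.0688]
orientation: [-79.9, 89.9, -167.8]
force: [-0.0, 0.2, 0.3]
opening: 0.0737
```

Emit:
move_arm:
  commands:
    - [[0, 0, 0, 0], [0, 0, 0, 0], [0, 0, 0, 0], [0, 0, 0, 0], [0, 0, 0, 0], [0, 0, 0, 0]]
  jaw: 0

```text
clock: 11.45
tool_pos: [0.5471, -0.0478, 0.0707]
orientation: [101.8, 89.9, 13.8]
force: [-1.3, 2.3, 4.7]
opening: 0.0519
```

```bash
python3 go.py 589.9 243.1 190 -84.6
```

```text
t 11.45 tcp [547.1 -47.8  70.7] az -87.9 tiltx [0.001 0.   ] F [-1.3  2.3  4.7] open 5.19 j [ 15.  15. -25.   0. -50.  77.]
spin -0.058 shift cm [-11.91   7.01 -28.56]
```

Emit:
move_arm:
  commands:
    - [[-2, 0, 0, 0], [-3, 0, 0, 0], [-3, 0, 0, 0], [-3, 0, 0, 0], [-1, 0, 0, -0.058], [0, 0.3, -1.0, 0], [0, 0.7, -3.0, 0], [0, 0.9, -3.6, 0]]

```text
clock: 12.25
tool_pos: [0.5572, 0.0297, 0.1886]
orientation: [-86.9, 89.9, -171.7]
force: [1.0, -0.1, -4.0]
opening: 0.0518
```

Emit:
move_arm:
  commands:
    - [[0, 0.9, -3.6, 0], [0, 0.9, -3.6, 0], [0, 0.9, -3.6, 0], [0, 0.9, -3.6, 0], [0, 0.9, -3.6, 0], [0, 0.6, -2.0, 0], [0, 0, -0.9, 0], [0, 0, 0, 0]]

```text
clock: 13.05
tool_pos: [0.5886, 0.243, 0.1885]
orientation: [-64.0, 89.9, -148.6]
force: [-0.8, 0.4, -3.3]
opening: 0.052
```

```bash
python3 go.py 589.9 243.1 83 -84.6
```

```text
t 13.05 tcp [588.6 243.  188.5] az -84.6 tiltx [-0.002 -0.001] F [-0.8  0.4 -3.3] open 5.2 j [ 40.  17.  -5.  -0. -68.  55.]
spin 0.0 shift cm [ 1.055e+01  1.600e-01 -1.000e-02]
```

Emit:
move_arm:
  commands:
    - [[3, 0.1, 0, 0], [3, 0, 0, 0], [2.5, 0, 0, 0], [1.5, 0, 0, 0], [0.4, 0, 0, 0], [0, 0, 0, 0], [0.2, 0, 0, 0], [0, 0, 0, 0]]

```text
clock: 13.85
tool_pos: [0.5909, 0.2426, 0.085]
orientation: [123.1, 89.9, 38.4]
force: [-0.6, -0.5, -3.3]
opening: 0.0519
```

```bash
python3 go.py 589.9 243.1 82 -84.6
```

```text
t 13.85 tcp [590.9 242.6  85. ] az -84.6 tiltx [0.001 0.001] F [-0.6 -0.5 -3.3] open 5.19 j [ 40.  22. -12.   0. -55.  56.]
spin -0.0 shift cm [ 0.3  -0.09 -0.06]
```

Emit:
move_arm:
  commands:
    - [[0.2, -0.1, 0, 0], [0.1, 0, 0, 0], [0.1, 0, 0, 0], [0, 0, 0, 0]]

```text
clock: 14.25
tool_pos: [0.59, 0.2427, 0.0821]
orientation: [103.7, 89.9, 19.1]
force: [-3.5, -0.3, 9.1]
opening: 0.0522
```

Emit:
move_arm:
  commands:
    - [[0, 0, 0, 0], [0, 0, 0, 0], [0, 0, 0, 0], [-2, 0, 0, 0], [-3, 0, 0, 0], [-3, 0, 0, 0], [-2, 0, 0, 0.14], [0, 0, 0, 0.14]]
  jaw: 6.7

```text
clock: 15.05
tool_pos: [0.5913, 0.2433, 0.1839]
orientation: [130.5, 89.7, 29.6]
force: [-0.0, 1.2, 0.7]
opening: 0.0667
```

Emit:
move_arm:
  commands:
    - [[0, 0, 0, 0.14], [0, 0, 0, 0.14], [0, 0, 0, 0.14], [0, 0, 0, 0.14], [0, 0, 0, 0.14], [0, 0, 0, 0.14], [0, 0, 0, 0.14], [0, 0, 0, 0.14]]
  jaw: 3.6

```text
clock: 15.85
tool_pos: [0.5895, 0.2424, 0.1799]
orientation: [31.1, 90.0, -134.0]
force: [-0.3, 0.1, -0.4]
opening: 0.0362
```

```bash
python3 - <<'E'
from h import *
t,d=snapshot("top");P=cloud("top",d);np.savez("pics/top2.npz",p=t,d=d)
s,ds=snapshot("side");S=cloud("side",ds)
white=(t.min(2)>120)
for nm,a in dict(used=(235,310,130,175,.018,.045),urib=(243,302,132,170,.047,.056),fcart=(340,398,188,226,.036,.055),frib=(340,398,188,226,.06,.075),tray=(330,392,135,172,.008,.03)).items():
    k=roi(P,*a);n,l,st,_=cv2.connectedComponentsWithStats(k.astype(np.uint8));k=l==1+np.argmax(st[1:,4])
    print(nm,k.sum(),rect(P[k][:,:2]),np.round(np.nanpercentile(P[k][:,2],[5,50,95])*1000))
cv2.imwrite("pics/t2.png",np.hstack([cv2.resize(t[120:200,130:310,::-1],None,fx=3,fy=3),cv2.resize(s[130:210,180:260,::-1],None,fx=3,fy=3)]))
E
python3 go.py 616 -3.3 190 -178.1
```

```text
used 428 [607.9  -4.  171.5 117.5   1.4] [20. 25. 43.]
urib 92 [617.1  -1.9  59.   15.2   1.7] [48. 52. 55.]
fcart 351 [ 445.3 -288.2  104.6   36.4   -2.5] [42. 46. 50.]
frib 111 [ 4.446e+02 -2.876e+02  5.780e+01  1.450e+01 -4.000e-01] [64. 68. 71.]
tray 167 [ 616.8 -275.5  148.4   85.3   -1.5] [ 9. 12. 17.]
t 15.95 tcp [589.4 242.4 179.9] az -164.9 tiltx [-0. -0.] F [-0.4 -0.9 -0.4] open 3.61 j [ 40.  18.  -6.  -0. -67. -25.]
spin 0.23 shift cm [-1.01 24.64 -1.84]
```

View pics/t2.png

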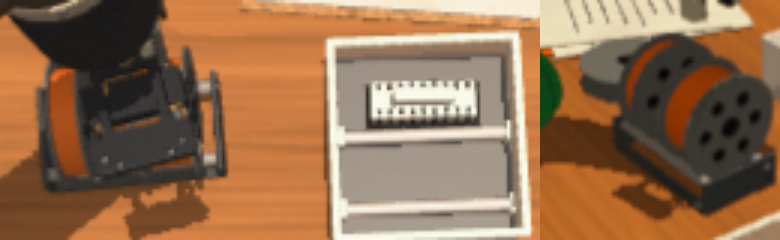

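Both spools stand on the rest side by side. The used cartridge's rib is clear at (617,-2) mm, yaw about 1.8°, with its top at 52 mm as expected.

Emit:
move_arm:
  commands:
    - [[-1, 0, 0, 0.115], [0, 0, 0, 0.115], [0, 4.1, -0.3, 0], [0, 4.1, -0.3, 0], [0, 4.1, -0.3, 0], [0, 4.1, -0.3, 0], [0, 4.1, -0.3, 0], [0, 4.1, -0.3, 0]]

```text
clock: 16.75
tool_pos: [0.6161, -0.0044, 0.1902]
orientation: [179.6, 90.0, 1.9]
force: [0.8, -0.2, 1.0]
opening: 0.0359
```

Emit:
move_arm:
  commands:
    - [[0, 0, 0, 0], [0, 0, 0, 0], [3, 0, 0, 0], [4, 0, 0, 0], [4, 0, 0, 0], [2, 0, 0, 0], [0, 0, 0, 0], [0, 0, 0, 0]]

```text
clock: 17.55
tool_pos: [0.6165, -0.002, 0.0606]
orientation: [111.9, 90.0, -65.9]
force: [0.9, -1.3, 1.0]
opening: 0.0361
```

```bash
python3 go.py 617.1 -2 0 -178.2; python3 - <<'E'
from h import *
s,d=snapshot("side");c=calibration("side")
cv2.imwrite("pics/s3.png",cv2.resize(s[140:260,220:350,::-1],None,fx=5,fy=5,interpolation=cv2.INTER_CUBIC))
E
```

```text
t 17.55 tcp [616.5  -2.   60.6] az -177.8 tiltx [ 0. -0.] F [ 0.9 -1.3  1. ] open 3.61 j [ 18.  22. -17.   0. -52. -16.]
spin 0.006 shift cm [ 6.06 -0.   -0.06]
```

View pics/s3.png

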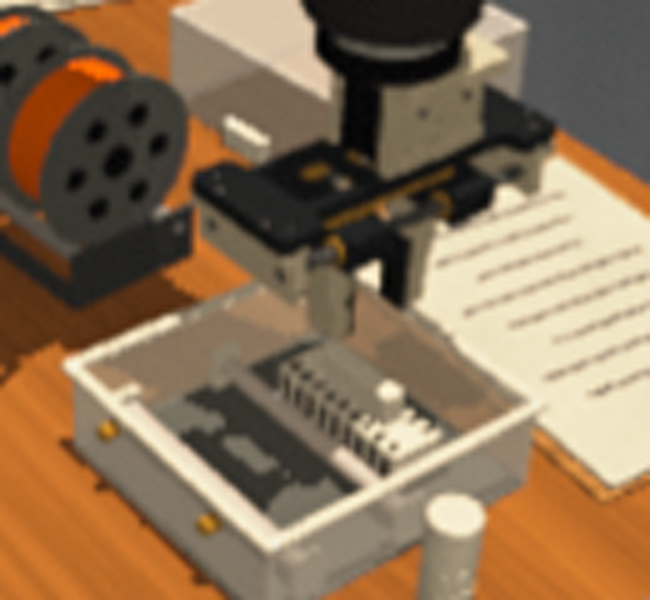

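The fingers straddle the rib with the tips still well above the box. Descending with a force check.

Emit:
move_arm:
  commands:
    - [[2, 0, -0.06, 0], [2, 0, 0, 0], [1, 0, 0, 0], [0.5, 0, 0, 0], [0, 0, 0, 0]]

```text
clock: 18.1
tool_pos: [0.617, -0.0026, 0.0055]
orientation: [179.2, 90.0, 1.3]
force: [0.2, 1.0, -0.4]
opening: 0.0361
```

```bash
python3 go.py 617.1 -2 0 -178.2; python3 - <<'E'
from h import *
s,d=snapshot("side");cv2.imwrite("pics/s4.png",cv2.resize(s[170:250,240:340,::-1],None,fx=7,fy=7,interpolation=cv2.INTER_CUBIC))
E
```

```text
t 18.1 tcp [617.   -2.6   5.5] az -178.0 tiltx [0. 0.] F [ 0.2  1.  -0.4] open 3.61 j [ 18.  25. -20.   0. -45. -16.]
spin 0.004 shift cm [ 0.55 -0.06 -0.01]
```

View pics/s4.png

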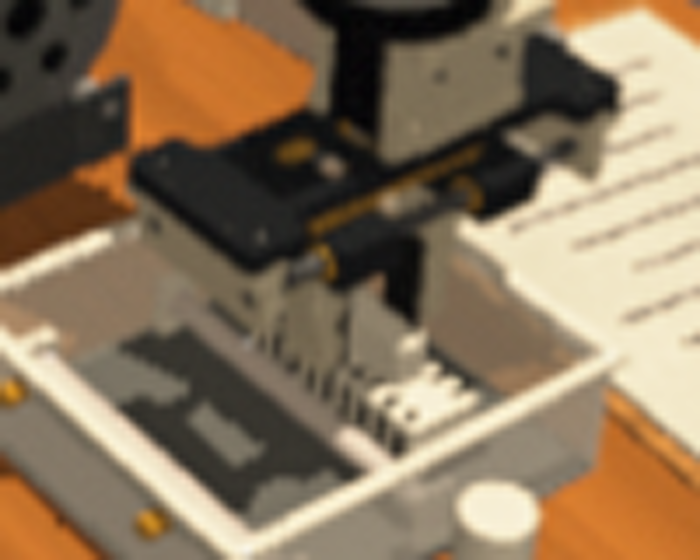

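Emit:
move_arm:
  commands:
    - [[0.2, -0.05, 0, 0], [0.2, 0, 0, 0], [0, 0, 0, 0]]

```text
clock: 18.45
tool_pos: [0.6166, -0.0023, 0.0012]
orientation: [-160.1, 90.0, 21.9]
force: [0.3, -0.2, -0.6]
opening: 0.036
```

Emit:
move_arm:
  commands:
    - [[0, 0, 0, 0], [0, 0, 0, 0], [0, 0, 0, 0], [0, 0, 0, 0], [0, 0, 0, 0], [0, 0, 0, 0], [0, 0, 0, 0]]
  jaw: 0

```text
clock: 19.15
tool_pos: [0.6167, -0.0023, 0.0011]
orientation: [-171.7, 90.0, 10.3]
force: [0.5, 0.6, -0.1]
opening: 0.0139
```

```bash
python3 go.py 616.8 -275 100 -182.5
```

```text
t 19.15 tcp [616.7  -2.3   1.1] az -178.0 tiltx [0. 0.] F [ 0.5  0.6 -0.1] open 1.39 j [ 18.  26. -20.   0. -44. -16.]
spin 0.079 shift cm [-9.89 27.24 -1.2 ]
```

Emit:
move_arm:
  commands:
    - [[-1.5, 0, 0, 0], [-2.5, 0, 0, 0], [-3, 0, 0, 0], [-2, 0, 0, 0], [-1, 0, 0, 0.079], [0, 1.2, -0.1, 0], [0, 3, -0.1, 0], [0, 3.8, -0.2, 0]]

```text
clock: 19.95
tool_pos: [0.6164, -0.0828, 0.1002]
orientation: [-4.4, 89.9, 173.3]
force: [0.9, -0.9, -1.1]
opening: 0.0138
```

Emit:
move_arm:
  commands:
    - [[0, 3.8, -0.2, 0], [0, 3.8, -0.2, 0], [0, 3.8, -0.2, 0], [0, 3.8, -0.2, 0], [0, 3, 0, 0], [0, 1.0, 0, 0], [0, 0, 0, 0], [0, 0, 0, 0]]

```text
clock: 20.75
tool_pos: [0.6159, -0.2744, 0.1002]
orientation: [-19.1, 89.9, 158.4]
force: [0.2, 0.2, -1.3]
opening: 0.014
```

```bash
python3 go.py 616.8 -275 1 -182.5
```

```text
t 20.75 tcp [ 615.9 -274.4  100.2] az 177.5 tiltx [-0.001  0.001] F [ 0.2  0.2 -1.3] open 1.4 j [ -8.  24.  -6.  -0. -59.   5.]
spin -0.0 shift cm [ 9.92  0.06 -0.1 ]
```

Emit:
move_arm:
  commands:
    - [[3, 0, -0.1, 0], [3, 0, 0, 0], [2, 0, 0, 0], [1.3, 0, 0, 0], [0.4, 0, 0, 0], [0, 0, 0, 0], [0, 0, 0, 0]]

```text
clock: 21.45
tool_pos: [0.6186, -0.2746, 0.0053]
orientation: [166.1, 89.9, -16.3]
force: [0.1, -0.6, -1.1]
opening: 0.0137
```

```bash
python3 go.py 616.8 -275 0.1 -182.5
```

```text
t 21.45 tcp [ 618.6 -274.6    5.3] az 177.5 tiltx [ 0.002 -0.   ] F [ 0.1 -0.6 -1.1] open 1.37 j [ -7.  30. -11.   0. -49.   5.]
spin 0.0 shift cm [0.51 0.05 0.18]
```

Emit:
move_arm:
  commands:
    - [[0.3, 0, 0.1, 0], [0.2, 0, 0, 0], [0, 0, 0, 0], [0, 0, 0, 0]]

```text
clock: 21.85
tool_pos: [0.6173, -0.2747, 0.0]
orientation: [169.2, 89.9, -13.3]
force: [-0.6, 1.8, 4.8]
opening: 0.014
```

Emit:
move_arm:
  commands:
    - [[0, 0, 0, 0], [0, 0, 0, 0], [0, 0, 0, 0], [0, 0, 0, 0], [-2, 0, 0, 0], [-3, 0, 0, 0], [-3, 0, 0, 0], [0, 0, 0, 0]]
  jaw: 3.6

```text
clock: 22.65
tool_pos: [0.6196, -0.2755, 0.0839]
orientation: [165.6, 89.6, -16.9]
force: [0.4, -1.8, 0.8]
opening: 0.0359
```

```bash
python3 go.py 444.8 -287.8 80 178.4
```

```text
t 22.65 tcp [ 619.6 -275.5   83.9] az 177.5 tiltx [ 0.007 -0.002] F [ 0.4 -1.8  0.8] open 3.59 j [ -7.  25.  -7.   0. -57.   5.]
spin -0.015 shift cm [ 0.27  1.72 17.44]
```

Emit:
move_arm:
  commands:
    - [[0, 0.3, 2, -0.015], [0, 0.3, 4, 0], [0, 0.3, 4, 0], [0, 0.3, 4, 0], [0, 0.3, 3.3, 0], [0, 0, 0, 0], [0, 0, 0, 0]]

```text
clock: 23.35
tool_pos: [0.4431, -0.2845, 0.0795]
orientation: [166.2, 89.9, -15.5]
force: [0.1, 0.1, -0.4]
opening: 0.0359
```

```bash
python3 go.py 444.8 -287.8 17 178.4; python3 - <<'E'
from h import *
t,d=snapshot("top");P=cloud("top",d)
for nm,a in dict(ucart=(325,398,130,178,.022,.035),urib=(325,398,130,178,.045,.06),trayrim=(325,398,130,178,.008,.018)).items():
    k=roi(P,*a);print(nm,k.sum(),rect(P[k][:,:2]),np.round(np.nanpercentile(P[k][:,2],[5,50,95])*1000))
E
```

```text
t 23.35 tcp [ 443.1 -284.5   79.5] az 178.3 tiltx [ 0.001 -0.   ] F [ 0.1  0.1 -0.4] open 3.59 j [-11.  13. -27.   0. -50.  10.]
spin -0.002 shift cm [ 6.25  0.32 -0.17]
ucart 0 [  0.   0.   0.   0. -90.] nan
urib 0 [  0.   0.   0.   0. -90.] nan
trayrim 40 [ 649.6 -311.9   79.5   17.8   -4.9] [ 9. 12. 16.]
  return np.nanmean(a, axis, out=out, keepdims=keepdims)
```

Emit:
move_arm:
  commands:
    - [[2, 0.3, -0.17, 0], [2, 0, 0, 0], [1.2, 0, 0, 0], [0.5, 0, 0, 0], [0.3, 0, 0, 0], [0.2, 0, 0, 0], [0, 0, 0, 0]]

```text
clock: 24.1
tool_pos: [0.4453, -0.2874, 0.0174]
orientation: [162.1, 90.0, -19.6]
force: [-0.6, -0.1, -0.0]
opening: 0.0359
```

```bash
python3 go.py 444.8 -287.8 17 178.4
```

```text
t 24.1 tcp [ 445.3 -287.4   17.4] az 178.3 tiltx [ 0.001 -0.   ] F [-0.6 -0.1 -0. ] open 3.59 j [-12.  18. -30.   0. -42.  10.]
spin -0.001 shift cm [0.04 0.04 0.04]
```

Emit:
move_arm:
  commands:
    - [[0, 0, 0, 0], [0, 0, 0, 0], [0, 0, 0, 0], [0, 0, 0, 0], [0, 0, 0, 0], [0, 0, 0, 0]]
  jaw: 0

```text
clock: 24.7
tool_pos: [0.4451, -0.2874, 0.0173]
orientation: [160.3, 90.0, -21.4]
force: [-0.5, 0.6, 2.3]
opening: 0.0141
```

Emit:
move_arm:
  commands:
    - [[-1.5, 0, 0, 0], [-2.5, 0, 0, 0], [-3, 0, 0, 0], [-3, 0, 0, 0], [-2.4, 0, 0, 0], [-1, 0, 0, 0], [0, 0, 0, 0], [0, 0, 0, 0]]

```text
clock: 25.5
tool_pos: [0.4441, -0.2869, 0.1498]
orientation: [-29.3, 89.9, 149.0]
force: [0.0, 0.4, -1.7]
opening: 0.0138
```

```bash
python3 go.py 616.0 -2.4 150 -178.1;python3 - <<'E'
from h import *
t,d=snapshot("top");P=cloud("top",d)
for nm,a in dict(ucart=(325,398,130,178,.022,.035),urib=(325,398,130,178,.045,.06)).items():
    k=roi(P,*a);print(nm,k.sum(),rect(P[k][:,:2]) if k.any() else 0)
E
```

```text
t 25.5 tcp [ 444.1 -286.9  149.8] az 178.3 tiltx [-0.001  0.001] F [ 0.   0.4 -1.7] open 1.38 j [-12.   9. -21.  -0. -60.  10.]
spin -0.063 shift cm [-2.000e-02 -2.787e+01 -1.813e+01]
ucart 0 0
urib 0 0
```

Emit:
move_arm:
  commands:
    - [[0, 0, 0, -0.063], [0, -1.5, -1, 0], [0, -3, -2, 0], [0, -3.5, -2.3, 0], [0, -3.5, -2.3, 0], [0, -3.5, -2.3, 0], [0, -3.5, -2.3, 0], [0, -3.5, -2.3, 0]]

```text
clock: 26.35
tool_pos: [0.5821, -0.061, 0.1492]
orientation: [6.6, 89.8, -171.4]
force: [1.4, -0.8, -1.2]
opening: 0.0138
```

Emit:
move_arm:
  commands:
    - [[0, -3.5, -2.3, 0], [0, -2.4, -1.4, 0], [0, 0, 0, 0], [0, 0, 0, 0]]

```text
clock: 26.75
tool_pos: [0.6164, -0.0018, 0.1489]
orientation: [10.8, 89.8, -167.2]
force: [-1.0, -0.4, -1.8]
opening: 0.0138
```

```bash
python3 go.py 616.0 -2.4 1 -178.1;python3 - <<'E'
from h import *
t,d=snapshot("top");P=cloud("top",d)
for nm,a in dict(ucart=(325,398,130,178,.022,.035),urib=(325,398,130,178,.045,.06),tray=(325,398,130,178,.008,.018)).items():
    k=roi(P,*a);print(nm,k.sum(),rect(P[k][:,:2]) if k.any() else 0)
cv2.imwrite("pics/t5.png",cv2.resize(t[110:240,220:400,::-1],None,fx=4,fy=4,interpolation=cv2.INTER_CUBIC))
E
```

```text
t 26.75 tcp [616.4  -1.8 148.9] az -178.0 tiltx [-0.003 -0.001] F [-1.  -0.4 -1.8] open 1.38 j [ 18.  17. -11.  -0. -62. -16.]
spin 0.002 shift cm [ 1.479e+01  5.000e-02 -1.000e-02]
ucart 310 [ 616.2 -272.7  101.8   38.5   -2.9]
urib 100 [ 591.4 -225.2  159.9   37.9   26.9]
tray 248 [ 616.7 -275.   151.2   85.1   -1.7]
```

View pics/t5.png

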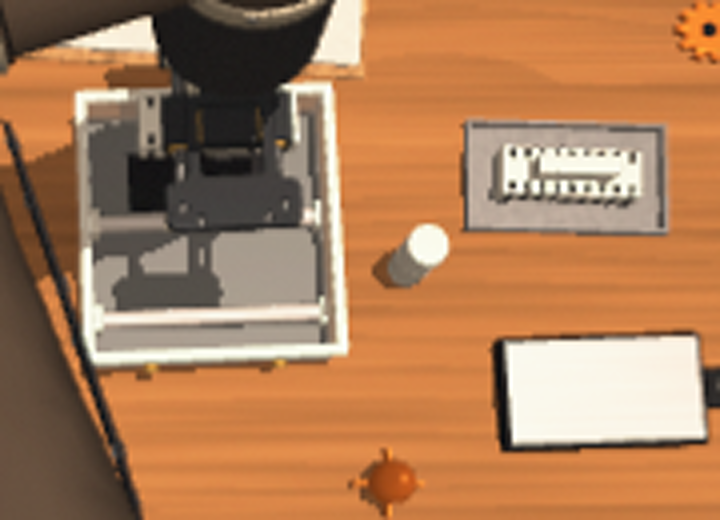

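The used cartridge lies flat in the middle of the tray, 2 mm off centre. The plate is empty, and the glue stick and rocket are untouched. Lowering the fresh cartridge into the seat.

Emit:
move_arm:
  commands:
    - [[3, 0, 0, 0], [3.5, 0, 0, 0], [3.5, 0, 0, 0], [2.4, 0, 0, 0], [1.4, 0, 0, 0], [0.5, 0, 0, 0], [0, 0, 0, 0], [0, 0, 0, 0]]

```text
clock: 27.6
tool_pos: [0.6182, -0.0023, 0.0093]
orientation: [-172.8, 89.9, 9.1]
force: [-0.3, -0.4, 0.3]
opening: 0.0136
```

```bash
python3 go.py 616.2 -2.4 1 -178.1
```

```text
t 27.6 tcp [618.2  -2.3   9.3] az -178.1 tiltx [0.002 0.   ] F [-0.3 -0.4  0.3] open 1.36 j [ 18.  25. -19.   0. -45. -16.]
spin 0.001 shift cm [0.83 0.   0.2 ]
```

Emit:
move_arm:
  commands:
    - [[0.2, 0, 0.1, 0], [0.2, 0, 0, 0], [0.1, 0, 0, 0], [0, 0, 0, 0], [0, 0, 0, 0]]

```text
clock: 28.1
tool_pos: [0.6163, -0.0023, 0.0032]
orientation: [-176.1, 90.0, 5.9]
force: [0.2, -0.2, -1.1]
opening: 0.0139
```

```bash
python3 go.py 616.2 -2.4 1 -178.1
```

```text
t 28.1 tcp [616.3  -2.3   3.2] az -178.0 tiltx [0. 0.] F [ 0.2 -0.2 -1.1] open 1.39 j [ 18.  26. -20.   0. -45. -16.]
spin 0.001 shift cm [0.22 0.01 0.02]
```

Emit:
move_arm:
  commands:
    - [[0.1, 0, 0, 0], [0.1, 0, 0, 0], [0, 0, 0, 0]]

```text
clock: 28.4
tool_pos: [0.6164, -0.0023, 0.0013]
orientation: [144.8, 90.0, -33.3]
force: [-1.2, 0.6, 2.4]
opening: 0.0132
```

Emit:
move_arm:
  commands:
    - [[0, 0, 0, 0], [0, 0, 0, 0], [0, 0, 0, 0], [0, 0, 0, 0], [-2, 0, 0, 0], [-4, 0, 0, 0], [-4, 0, 0, 0], [-4, 0, 0, 0]]
  jaw: 3.6

```text
clock: 29.2
tool_pos: [0.616, -0.0025, 0.1425]
orientation: [24.2, 90.0, -153.8]
force: [0.7, -0.1, 0.3]
opening: 0.0359
```

Emit:
move_arm:
  commands:
    - [[-4.5, 0, 0, -0.148], [0, 0, 0, -0.148], [0, 0, 0, -0.148], [0, 0, 0, -0.148], [0, 0, 0, -0.148], [0, 0, 0, -0.148], [0, 0, 0, -0.148], [0, 0, 0, -0.148]]
  jaw: 6.4

```text
clock: 30.0
tool_pos: [0.6162, -0.0024, 0.186]
orientation: [-65.9, 90.0, -175.8]
force: [0.7, 0.5, -0.5]
opening: 0.064
```

```bash
python3 go.py 581.7 326.4 185 -84.6;python3 - <<'E'
from h import *
t,d=snapshot("top");P=cloud("top",d)
k=roi(P,130,215,125,200,.125,.16)
for nm,m in(("slim",P[...,1]>.29),("wide",P[...,1]<.29)):
    q=P[k&m];print(nm,len(q),rect(q[:,:2]) if len(q) else 0)
E
```

```text
t 30.0 tcp [616.2  -2.4 186. ] az -109.9 tiltx [-0. -0.] F [ 0.7  0.5 -0.5] open 6.4 j [ 18.  15.  -8.  -0. -67.  52.]
spin -0.441 shift cm [  0.1   -0.34 -33.06]
slim 175 [578.5 329.4  76.8  23.7 -82.6]
wide 0 0
```

Emit:
move_arm:
  commands:
    - [[0, 0, 0, -0.147], [0, 0, 0, -0.147], [0, 0, 0, -0.147], [0, 0, -2.5, 0], [0, 0, -4.2, 0], [0, 0, -4.2, 0], [0, 0, -4.2, 0], [0, 0, -4.2, 0]]

```text
clock: 30.85
tool_pos: [0.5989, 0.1914, 0.1862]
orientation: [118.5, 90.0, 33.4]
force: [-0.2, 0.5, -0.1]
opening: 0.0638
```

Emit:
move_arm:
  commands:
    - [[0, 0, -4.2, 0], [0, -0.1, -4.2, 0], [0, -0.1, -3.4, 0], [0, -0.1, -1.9, 0], [0, 0, 0, 0], [0, 0, 0, 0]]

```text
clock: 31.45
tool_pos: [0.584, 0.3259, 0.1857]
orientation: [-49.6, 90.0, -134.6]
force: [1.1, -0.9, 0.5]
opening: 0.064
```

```bash
python3 go.py 581.7 326.4 82 -84.6;python3 - <<'E'
from h import *
t,d=snapshot("top");P=cloud("top",d)
for nm,a in dict(fcart=(245,302,128,172,.026,.036),frib=(245,302,132,168,.047,.057)).items():
    k=roi(P,*a);n,l,st,_=cv2.connectedComponentsWithStats(k.astype(np.uint8));k=l==1+np.argmax(st[1:,4]);print(nm,k.sum(),rect(P[k][:,:2]))
E
```

```text
t 31.45 tcp [584.  325.9 185.7] az -85.0 tiltx [-0.001 -0.001] F [ 1.1 -0.9  0.5] open 6.4 j [ 46.  20.  -1.  -0. -69.  49.]
spin -0.007 shift cm [10.37 -0.22 -0.07]
fcart 287 [614.8  -4.2 103.9  36.5   0.8]
frib 96 [615.1  -4.6  58.7  14.9   1.3]
```

Fresh cartridge sits at (615,-4), within 3 mm of where the used one lay. Picking the slim spool off the rest.

Emit:
move_arm:
  commands:
    - [[3, -0.2, -0.07, -0.007], [3, 0, 0, 0], [2.5, 0, 0, 0], [1.4, 0, 0, 0], [0.45, 0, 0, 0], [0, 0, 0, 0]]

```text
clock: 32.1
tool_pos: [0.5825, 0.3261, 0.0828]
orientation: [13.4, 90.0, -71.2]
force: [-0.3, -0.1, 0.0]
opening: 0.0639
```

Emit:
move_arm:
  commands:
    - [[0, 0, 0, 0], [0, 0, 0, 0], [0, 0, 0, 0], [0, 0, 0, 0], [0, 0, 0, 0], [0, 0, 0, 0]]
  jaw: 0

```text
clock: 32.7
tool_pos: [0.5823, 0.3269, 0.0828]
orientation: [129.3, 90.0, 44.8]
force: [0.5, 1.0, 1.5]
opening: 0.0296
```

```bash
python3 go.py 543.3 39.5 190 -88.1
```

```text
t 32.7 tcp [582.3 326.9  82.8] az -84.5 tiltx [0. 0.] F [0.5 1.  1.5] open 2.96 j [ 46.  25.  -9.   0. -57.  49.]
spin 0.062 shift cm [-10.73  -4.84  28.59]
```

Emit:
move_arm:
  commands:
    - [[-2, 0, 0, 0], [-4, 0, 0, 0], [-4, 0, 0, 0], [-4, 0, 0, 0], [-1.2, 0, 0, 0.062], [0, 0, 0, 0]]

```text
clock: 33.3
tool_pos: [0.5829, 0.3273, 0.2371]
orientation: [130.7, 89.8, 42.5]
force: [0.6, -0.2, -1.3]
opening: 0.0299
```

Emit:
move_arm:
  commands:
    - [[0, -0.2, 1.2, 0], [0, -0.5, 3.0, 0], [0, -0.65, 3.8, 0], [0, -0.65, 3.8, 0], [0, -0.65, 3.8, 0], [0, -0.65, 3.8, 0], [0, -0.65, 3.8, 0], [0, -0.5, 3.0, 0]]

```text
clock: 34.1
tool_pos: [0.5443, 0.0606, 0.2326]
orientation: [-72.7, 89.8, -160.7]
force: [-0.1, 0.2, -0.7]
opening: 0.0297
```

Emit:
move_arm:
  commands:
    - [[0, -0.4, 2.0, 0], [0, 0, 0.4, 0], [0, 0, 0, 0], [0, 0, 0, 0]]

```text
clock: 34.5
tool_pos: [0.5428, 0.0394, 0.2336]
orientation: [-77.9, 89.9, -166.0]
force: [-0.5, 0.3, -1.8]
opening: 0.0299
```

```bash
python3 go.py 543.3 39.5 72.5 -88.1
```

```text
t 34.5 tcp [542.8  39.4 233.6] az -88.1 tiltx [-0.001 -0.   ] F [-0.5  0.3 -1.8] open 2.99 j [ 25.   7. -12.  -0. -71.  67.]
spin 0.0 shift cm [16.11  0.07 -0.02]
```

Emit:
move_arm:
  commands:
    - [[3, 0, 0, 0], [4, 0, 0, 0], [4, 0, 0, 0], [3, 0, 0, 0], [1.4, 0, 0, 0], [0.4, 0, 0, 0], [0, 0, 0, 0], [0, 0, 0, 0]]

```text
clock: 35.3
tool_pos: [0.5439, 0.0398, 0.0774]
orientation: [101.9, 89.9, 13.8]
force: [0.3, 0.5, -1.9]
opening: 0.0296
```

```bash
python3 go.py 543.3 39.5 72 -88.1
```

```text
t 35.3 tcp [543.9  39.8  77.4] az -88.0 tiltx [0.001 0.   ] F [ 0.3  0.5 -1.9] open 2.96 j [ 25.  15. -25.   0. -50.  67.]
spin 0.001 shift cm [ 0.54 -0.07  0.03]
```

Emit:
move_arm:
  commands:
    - [[0.2, 0, 0, 0], [0.2, -0.05, 0, 0], [0.1, 0, 0, 0], [0, 0, 0, 0], [0, 0, 0, 0]]

```text
clock: 35.8
tool_pos: [0.5436, 0.0394, 0.0722]
orientation: [101.3, 89.9, 13.2]
force: [2.2, 0.2, 0.9]
opening: 0.0297
```

```bash
python3 go.py 543.3 39.5 72 -88.1
```

```text
t 35.8 tcp [543.6  39.4  72.2] az -88.1 tiltx [0.002 0.   ] F [2.2 0.2 0.9] open 2.97 j [ 25.  15. -25.   0. -50.  67.]
spin 0.0 shift cm [ 0.02 -0.03 -0.01]
```

Emit:
move_arm:
  commands:
    - [[0, 0, 0, 0], [0, 0, 0, 0], [0, 0, 0, 0], [0, 0, 0, 0], [-2, 0, 0, 0], [-3, 0, 0, 0], [-4, 0, 0, 0], [-2, 0, 0, -0.061]]
  jaw: 6.2

```text
clock: 36.6
tool_pos: [0.5439, 0.0393, 0.1849]
orientation: [94.7, 89.8, 10.2]
force: [0.7, -0.3, 0.8]
opening: 0.062
```

Emit:
move_arm:
  commands:
    - [[0, 0.7, -2, 0], [0, 1.3, -4, 0], [0, 1.3, -4, 0], [0, 1.3, -4, 0], [0, 1.3, -4, 0], [0, 0.6, -1.8, 0], [0, 0, 0, 0], [0, 0, 0, 0]]
  jaw: 7.4

```text
clock: 37.4
tool_pos: [0.5883, 0.2423, 0.181]
orientation: [-59.8, 89.9, -144.3]
force: [0.0, -1.3, 0.8]
opening: 0.0739
```

```bash
python3 go.py 590 242.7 82 -84.6; python3 - <<'E'
from h import *
t,d=snapshot("top");P=cloud("top",d)
k=roi(P,240,305,140,205,.075,.16);print("slim",rect(P[k][:,:2]),np.nanpercentile(P[k][:,2],98))
E
```

```text
t 37.4 tcp [588.3 242.3 181. ] az -84.6 tiltx [-0.001 -0.001] F [ 0.  -1.3  0.8] open 7.39 j [ 40.  18.  -6.  -0. -67.  56.]
spin 0.001 shift cm [ 9.9   0.18 -0.03]
slim [544.5  39.3 117.2  29.7 -89.1] 0.13414601508503235
```

Slim spool is back within about 1 mm of its start (544.5, 39.3 vs 543.4, 39.5). Now the wide one.

Emit:
move_arm:
  commands:
    - [[3, 0.15, 0, 0], [3, 0, 0, 0], [2.2, 0, 0, 0], [1.2, 0, 0, 0], [0.4, 0, 0, 0], [0, 0, 0, 0]]

```text
clock: 38.05
tool_pos: [0.5905, 0.2421, 0.084]
orientation: [78.7, 90.0, -5.9]
force: [-0.1, -0.4, -0.4]
opening: 0.0744
```

Emit:
move_arm:
  commands:
    - [[0, 0, 0, 0], [0, 0, 0, 0], [0, 0, 0, 0], [0, 0, 0, 0], [0, 0, 0, 0], [0, 0, 0, 0]]
  jaw: 0

```text
clock: 38.65
tool_pos: [0.5906, 0.2429, 0.0842]
orientation: [117.5, 89.9, 32.9]
force: [-0.5, 0.9, 3.7]
opening: 0.052
```

```bash
python3 go.py 546.7 -48.3 235 -87.9
```

```text
t 38.65 tcp [590.6 242.9  84.2] az -84.6 tiltx [0.001 0.001] F [-0.5  0.9  3.7] open 5.2 j [ 40.  22. -12.   0. -55.  56.]
spin 0.058 shift cm [-15.11  -5.44  28.93]
```

Emit:
move_arm:
  commands:
    - [[-2, 0, 0, 0], [-4, 0, 0, 0], [-4, 0, 0, 0], [-4, 0, 0, 0], [-1.1, 0, 0, 0.058], [0, 0, 0, 0]]

```text
clock: 39.25
tool_pos: [0.5908, 0.243, 0.2364]
orientation: [128.3, 89.8, 40.3]
force: [0.8, 0.5, -3.3]
opening: 0.0521
```

Emit:
move_arm:
  commands:
    - [[0, -0.25, 1.2, 0], [0, -0.55, 3.0, 0], [0, -0.73, 3.9, 0], [0, -0.73, 3.9, 0], [0, -0.73, 3.9, 0], [0, -0.73, 3.9, 0], [0, -0.73, 3.9, 0], [0, -0.5, 3.0, 0]]

```text
clock: 40.05
tool_pos: [0.5481, -0.0286, 0.2324]
orientation: [-82.8, 89.8, -170.7]
force: [0.2, 0.4, -2.3]
opening: 0.0519
```

Emit:
move_arm:
  commands:
    - [[0, -0.4, 1.8, 0], [0, 0, 0.4, 0], [0, 0, 0, 0], [0, 0, 0, 0]]

```text
clock: 40.45
tool_pos: [0.5469, -0.0479, 0.2336]
orientation: [-89.2, 89.9, -177.1]
force: [0.7, -0.4, -2.0]
opening: 0.0519
```

```bash
python3 go.py 546.7 -48.5 74 -87.9
```

```text
t 40.45 tcp [546.9 -47.9 233.6] az -87.9 tiltx [-0.002 -0.   ] F [ 0.7 -0.4 -2. ] open 5.19 j [ 15.   7. -12.  -0. -71.  77.]
spin 0.0 shift cm [1.596e+01 1.000e-02 6.000e-02]
```

Emit:
move_arm:
  commands:
    - [[3, 0, 0.05, 0], [4, 0, 0, 0], [4, 0, 0, 0], [3, 0, 0, 0], [1.3, 0, 0, 0], [0.4, 0, 0, 0], [0, 0, 0, 0], [0, 0, 0, 0]]

```text
clock: 41.25
tool_pos: [0.5486, -0.0483, 0.0791]
orientation: [94.5, 89.9, 6.6]
force: [-0.3, -0.6, -2.7]
opening: 0.052
```

```bash
python3 go.py 546.7 -48.5 73.2 -87.9
```

```text
t 41.25 tcp [548.6 -48.3  79.1] az -87.9 tiltx [0.003 0.   ] F [-0.3 -0.6 -2.7] open 5.2 j [ 15.  15. -24.   0. -51.  77.]
spin 0.0 shift cm [ 0.59 -0.19  0.01]
```

Emit:
move_arm:
  commands:
    - [[0.2, -0.1, 0, 0], [0.2, 0, 0, 0], [0.1, 0, 0, 0], [0, 0, 0, 0], [0, 0, 0, 0]]

```text
clock: 41.75
tool_pos: [0.5475, -0.0486, 0.0732]
orientation: [94.4, 89.9, 6.5]
force: [2.8, -0.1, -0.7]
opening: 0.0524
```

```bash
python3 go.py 546.7 -48.5 73.2 -87.9
```

```text
t 41.75 tcp [547.5 -48.6  73.2] az -87.9 tiltx [0.002 0.   ] F [ 2.8 -0.1 -0.7] open 5.24 j [ 15.  15. -25.   0. -50.  77.]
spin -0.0 shift cm [ 0.   -0.08 -0.01]
```

Emit:
move_arm:
  commands:
    - [[0.1, 0, 0, 0], [0, 0, 0, 0], [0, 0, 0, 0], [0, 0, 0, 0], [-2, 0, 0, 0], [-4, 0, 0, 0], [-4, 0, 0, 0], [-4, 0, 0, 0]]
  jaw: 7.0

```text
clock: 42.55
tool_pos: [0.5458, -0.0489, 0.213]
orientation: [-75.5, 90.0, -163.4]
force: [1.5, 0.5, -0.8]
opening: 0.0703
```

Emit:
move_arm:
  commands:
    - [[0, 0, -4, 0], [0, 0, -4, 0], [0, 0, -4, 0], [0, 0, -4, 0], [0, 0, -4, 0], [0, 0, -4, 0], [0, 0, -4, 0], [0, 0, 0, 0]]

```text
clock: 43.35
tool_pos: [0.5358, 0.2349, 0.211]
orientation: [-88.8, 90.0, -176.5]
force: [0.3, -0.1, -0.2]
opening: 0.0696
```

```bash
python3 - <<'E'
from h import *
t,d=snapshot("top");P=cloud("top",d);print(get_obs()["clock"])
for nm,a in dict(wide=(273,305,140,205,.075,.16),slim=(240,271,140,205,.075,.16),fresh=(240,305,125,160,.024,.04),ucart=(325,398,130,178,.022,.035),glue=(312,335,162,185,.05,.12),rocket=(305,328,220,242,.02,.1)).items():
    k=roi(P,*a);n,l,st,_=cv2.connectedComponentsWithStats(k.astype(np.uint8));k=l==1+np.argmax(st[1:,4]);print(nm,rect(P[k][:,:2]),np.round(np.nanpercentile(P[k][:,2],98),3))
cv2.imwrite("pics/t6.png",cv2.resize(t[110:240,220:400,::-1],None,fx=4,fy=4,interpolation=cv2.INTER_CUBIC))
E
```

```text
43.4
wide [547.4 -49.  117.5  52.3 -88.3] 0.134
slim [543.8  39.3 116.1  29.8 -89.3] 0.134
fresh [621.3  -3.  101.4  24.3   0.7] 0.035
ucart [ 615.9 -272.5  102.    37.1   -2.6] 0.034
glue [ 548.1 -152.5   27.5   26.7   87. ] 0.095
rocket [ 387.4 -133.1   33.4   31.9   44.2] 0.082
```

View pics/t6.png

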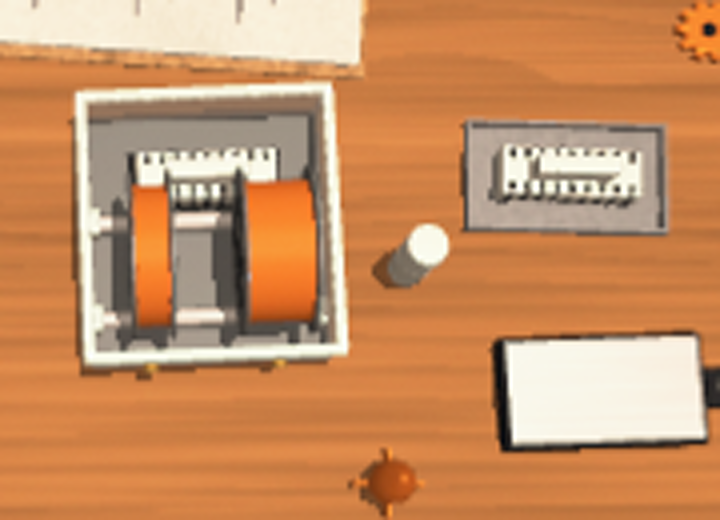

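The picture shows both spools on the rollers at (151,255) and (282,250), the fresh cartridge behind them in the seat, and the used one in the tray at (567,175). The glue stick and rocket have not moved. Handing in.

```bash
python3 -c "
from plant import *
print(close_job())"
```

```text
the job is handed in; nothing more can be done
None
```

I swapped the desiccant cartridges, put both spools back on the rollers, and handed the job in at about 43 s of the 134 s allowed. `close_job()` reports no verdict, so the results below are my own last camera checks.

| Object | Measured against the target |
|---|---|
| wide_spool | about 1 mm from its start, axle yaw changed 0.5° |
| slim_spool | about 0.5 mm from its start |
| fresh_cartridge | about 2 mm off the seat centre and flat, measured before the spools went back; now partly hidden, visible edge where expected |
| used_cartridge | flat in the tray, about 3 mm off its middle |
| glue_stick, rocket_print | not moved |

**Disagreement with the interface:** the camera put the fingertips about 35 mm above the reported TCP, although the text says the TCP lies at their very end. My first grasp of the slim spool closed on air above the rim, with no contact. I treated the offset as fixed from then on, and every later grasp closed at the object's known width.

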